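Pack the chromatography run caddy

ROBOT

A 6-joint arm with a two-finger parallel gripper is mounted at the origin on the work surface. World frame = base frame: x ahead of the robot, y to its left, z up, the work surface at z = 0. Lengths are in mm, angles in rad, forces in N, time in s.
With the tool pointing down it reaches from about 275 to 1000 mm from the base axis. Payload 8.4 kg.
Tool frame: the origin (TCP) lies at the very end of the fingers, on their centre line; the grasp point (between the pads) lies 19 mm behind it; z points along the fingers, x is the direction in which the jaws open and shut, and the axes are right-handed (so a half turn about z gives the same grasp; the last joint's range is limited). The gripper opens to 85 mm and grips with 20 to 120 N. Pads are 22 mm wide; open, the fingers measure 114 mm over their backs; the gripper's body (76 mm by 85 mm) begins 54 mm behind the grasp point. The pads swing forward as they close: fully open they stand 13 mm farther back than shut.
Start: joints at [1.147, 0.353, 1.633, -0, 1.155, -0.002], TCP at [255.876, 570.224, 231.281] pointing down, gripper open.
Joint ranges: [-2.63, 2.63], [-0.92, 2.1], [0.06, 2.66], [-1.3, 4.44], [0, 2.69], [-3.02, 3.02]. Speed limits (rad/s): [2.22, 2.22, 2.79, 3.14, 3.14, 3.14].

INTERFACE

Orientations are given as [roll, pitch, yaw] about the fixed x, y, z axes, in that order (R = Rz(yaw) Ry(pitch) Rx(roll)).
In Python, from rig import r gives the robot as it stands. The module is installed in compiled form; this text tells all that it offers.
- The arm moves only by the tool apply_moves, never from a script. Its argument "targets" is a list that holds one entry, the list of rows, each a list of 7 numbers: the gripper's target within -1 to 1 (fully open at 1, half-way at 0, shut at -1), then the shift along the tool's x, y, z in cm, then the turn, a rotation vector about the tool's x, y, z in degrees. A call has 1 to 8 rows; each row is the pose to reach, as a shift and turn from the pose measured when the call began, along the tool's axes at that moment; what a row does not reach only later rows make up. A row lasts 1/10 s, in which the tool goes at most 50 mm and 8.59 degrees, less where a joint would pass 70% of its speed; a pose out of reach is approached as far as the arm can. A call with a gripper value outside its range is refused whole. The fingers move at their own pace and stop on an object; "newtons" is the grip in N (left out, the last holds). Time passes only in rows, so rows that repeat a pose let the fingers close. It gives the time, the measured TCP pose, the force and the opening at its end, in the units of the state.
- r.sense(): the state, without advancing time (a new reading comes with each control period).
- r.grab_frame(name): name is "side" or "top"; returns a dict with "pixels" (420x560x3 uint8, red, green, blue), "fov_y" (degrees; the focal length in pixels is half the picture's height over the tangent of half this angle, whatever the lens; pixels are square), "cx", "cy" (the principal point, pixels), "R" (3x3) and "t" (3): a world point X has camera coordinates R X + t. Camera axes: x right, y down, z forward; pixel columns grow to the right and rows downward; lengths in mm; the calibration is good to about 2 mm. A picture is of the moment at which its call begins. There is no depth.
- r.sign_off(): hands the job in, once; it reports no verdict.
The state is a dict: "clock": time; "qpos": joint angles; "qvel": joint speeds; "joint_efforts": joint torques, N m; "eef_pos": TCP position; "tcp_rot": TCP orientation; "contact_force": force on the tool from outside, world axes, zero at the start; "wrist_torque": the same for the moment, N m; "opening": opening from 0.0 (shut) to 1.0 (fully open).
Only numpy, scipy, OpenCV 4.12 (cv2) and the standard library are available. Lean on these libraries where they do the work, as an engineer would, in place of code of your own. Each camera call takes 0.05 s, during which the arm holds its last target. There are 200 camera calls.

TASK

Pack the run caddy: stand each white bottle upright in the bay of its cap's colour, and lay the green-sleeved column down in the green cradle with both ends on its seats. The brown bottle with the blue cap and the black-sleeved column are not part of this run: leave them where they are, and do not knock any bottle over.

Things in the scene. Friction and masses are not known exactly. Their poses are not given: they have to be found in the camera images.
- bottle_red: white plastic bottle with a RED cap, about 0.08 to 0.15 kg, 96 mm tall, body 48 mm across up to 58 mm height, sloping shoulder from 58 to 68 mm, then a ribbed round screw cap 32 mm across from 68 to 96 mm (a good grip from above). Origin: centre of its underside, z up; it is round, so yaw has no meaning
- bottle_blue: white plastic bottle with a BLUE cap, about 0.08 to 0.15 kg, 96 mm tall, body 48 mm across up to 58 mm height, sloping shoulder from 58 to 68 mm, then a ribbed round screw cap 32 mm across from 68 to 96 mm (a good grip from above). Origin: centre of its underside, z up; it is round, so yaw has no meaning
- bottle_yellow: white plastic bottle with a YELLOW cap, about 0.08 to 0.15 kg, 96 mm tall, body 48 mm across up to 58 mm height, sloping shoulder from 58 to 68 mm, then a ribbed round screw cap 32 mm across from 68 to 96 mm (a good grip from above). Origin: centre of its underside, z up; it is round, so yaw has no meaning
- amber_bottle: dark brown (amber) bottle with a BLUE cap, a look-alike that stays where it is. Same shape as the white ones: 96 mm tall, body 48 mm across up to 58 mm height, sloping shoulder from 58 to 68 mm, then a ribbed round screw cap 32 mm across from 68 to 96 mm (a good grip from above). Origin: centre of its underside, z up; it is round, so yaw has no meaning
- column_green: chromatography column 130 mm long, lying on the bench: steel tube 15 mm thick with a GREEN sleeve over the middle 60 mm, and hexagonal steel end fittings 18 mm across flats, 20 mm long, at both ends. Origin: middle of its axis (9 mm above the bench as it lies); x along its length, both ends alike. About 0.09 to 0.18 kg; belongs in the green cradle
- column_black: look-alike column that stays where it is: 130 mm long, lying on the bench: steel tube 15 mm thick with a BLACK sleeve over the middle 60 mm, and hexagonal steel end fittings 18 mm across flats, 20 mm long, at both ends. Origin: middle of its axis (9 mm above the bench as it lies); x along its length, both ends alike. 
- bay_red: open square bay RED, 76 x 76 mm outside, 25 mm tall, walls 5 mm; one of three in a row (pitch 86 mm, order varies) in a fixed white tray 190 x 280 mm with 14 mm rim. Fixed. Origin: centre of its underside, 4 mm above the bench; inner floor 5 mm above the origin. z up, y along the row, -x to the cradle, whose middle line is 105 mm from the bay centres' line
- bay_blue: open square bay BLUE, 76 x 76 mm outside, 25 mm tall, walls 5 mm; one of three in a row (pitch 86 mm, order varies) in a fixed white tray 190 x 280 mm with 14 mm rim. Fixed. Origin: centre of its underside, 4 mm above the bench; inner floor 5 mm above the origin. z up, y along the row, -x to the cradle, whose middle line is 105 mm from the bay centres' line
- bay_yellow: open square bay YELLOW, 76 x 76 mm outside, 25 mm tall, walls 5 mm; one of three in a row (pitch 86 mm, order varies) in a fixed white tray 190 x 280 mm with 14 mm rim. Fixed. Origin: centre of its underside, 4 mm above the bench; inner floor 5 mm above the origin. z up, y along the row, -x to the cradle, whose middle line is 105 mm from the bay centres' line
- cradle: green column cradle in the white tray, 158 x 44 mm, fixed. Origin: centre of its underside, 4 mm above the bench; x along it, z up. At each end (34 to 74 mm from the middle) a flat seat 22 mm above the origin between cheeks 34 mm apart and an end wall, 5 mm thick, 36 mm high; the middle 68 mm is open (4 mm base plate). A seated column's axis is 31 mm above the origin, along x, either way round
There are look-alikes about, which are no part of the job. Leave any pink or purple look-alike of the bottle_blue alone.

How it is judged (in metres and radians):
At the end, for the whole second after the job is handed in: White bottles upright (0.12 rad) on the floors of their cap colour's bays (centre within 15 mm); green column on the cradle's seats (12 mm along, 11 mm across, axis 26-37 mm above its underside, 0.25 rad); all four at rest; brown bottle (upright) and black column within 30 mm of their starts (horizontal distance between bottle_red and bay_red below 0.015 m and z of bottle_red in the frame of bay_red below 0.012 m and angle between each of bottle_red, bottle_blue, bottle_yellow, amber_bottle's own z axis and vertical below 0.12 rad and linear speed of each of bottle_red, bottle_blue, bottle_yellow, column_green below 0.02 m/s and horizontal distance between bottle_blue and bay_blue below 0.015 m and z of bottle_blue in the frame of bay_blue below 0.012 m and horizontal distance between bottle_yellow and bay_yellow below 0.015 m and z of bottle_yellow in the frame of bay_yellow below 0.012 m and x of column_green in the frame of cradle between -0.012 and 0.012 m and y of column_green in the frame of cradle between -0.011 and 0.011 m and z of column_green in the frame of cradle between 0.026 and 0.037 m and angle between the x axis of column_green and the x axis of cradle, either way round below 0.25 rad and distance of each of amber_bottle, column_black from where it was at the start of the episode below 0.03 m); the robot touches nothing.
It fails at once if a look-alike (the amber bottle or the black-sleeved column) is moved from its place by more than 30 mm (distance of any of amber_bottle, column_black from where it was at the start of the episode above 0.03 m).
It fails at once if a bottle is knocked over (tilted more than about 45 degrees) (angle between any of bottle_red, bottle_blue, bottle_yellow, amber_bottle's own z axis and vertical above 0.8 rad).
It also fails if it takes over 112 s, if anything falls off the work surface, if the arm or the gripper's body presses on something with over 40 N, if the wrist force passes 120 N, or if a joint passes its speed limit or range.

## Working session

There is one attempt and no reset: what is moved stays moved. The work goes in short steps, Python scripts to look and compute and a tool call to move; the robot and the scene stay as the last step left them, time stands still between calls to the robot, and variables do not carry over. Pictures are saved under pics/ and viewed, about 12 in all and at most 16, crops included, and the job is handed in when it is done.

Besides the shell and the picture viewer there is one more tool, called after "Emit:" as name([rows], argument=value, ...), one row to a line, values as JSON. apply_moves: Moves the arm, as the interface text tells. Its arguments: {"type":"object","properties":{"targets":{"type":"array"},"newtons":{"type":"number"}},"required":["targets"]}

```bash
mkdir -p pics; ls
python3 - <<'E'
from rig import r
import cv2
print(r.sense())
for n in("top","side"):
    f=r.grab_frame(n); cv2.imwrite(f"pics/{n}0.png",f["pixels"][:,:,::-1]); print(n,f["fov_y"],f["cx"],f["cy"],f["R"],f["t"])
E
```

```text
pics
{'clock': 0.0, 'qpos': array([ 1.14663869e+00,  3.53647959e-01,  1.63414593e+00, -4.13837872e-05,
        1.15521639e+00, -2.37332533e-03]), 'qvel': array([ 6.38532657e-04, -3.26541060e-05,  8.73847088e-04,  2.83984244e-03,
       -8.81075238e-04,  1.97557193e-04]), 'joint_efforts': array([ 6.05377465e-06, -6.05241108e+01, -3.42066765e+01,  4.01804550e-05,
        9.31218354e-03,  7.88691608e-06]), 'eef_pos': array([255.66358262, 569.78092193, 230.55676344]), 'tcp_rot': array([3.14155818e+00, 1.41771074e-03, 1.14902873e+00]), 'contact_force': array([-0.34923889, -0.18675207,  0.41926922]), 'wrist_torque': array([-0.03960654, -0.04386675,  0.00101696]), 'opening': 0.9987879812121394}
top 48.307035054719236 280.0925288092221 215.93462631635077 [[ 0.01993766 -0.99979959 -0.00180894]
 [-0.99106663 -0.01952481 -0.13193075]
 [ 0.13186899  0.00442318 -0.99125729]] [ -43.41789452  525.72521102 1280.55616691]
side 52.79503529483743 276.7026757949042 213.47184308272546 [[ 0.88319884 -0.468616    0.01894329]
 [-0.35437733 -0.69326125 -0.62753928]
 [ 0.30720759  0.5475289  -0.77835442]] [-476.5425203   194.44137187  819.2688383 ]
```

View pics/top0.png

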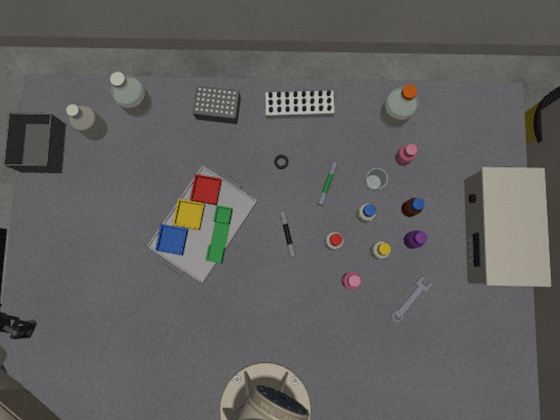

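View pics/side0.png

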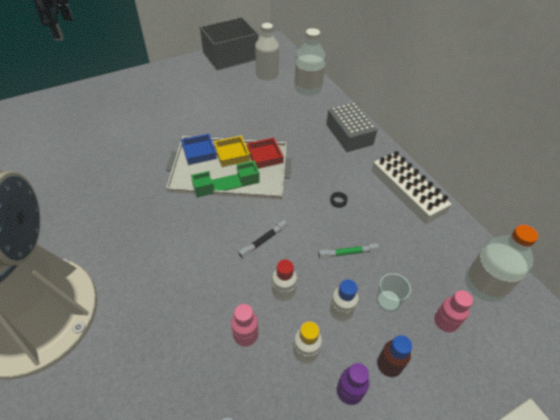

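```bash
cat > h.py <<'E'
import numpy as np, cv2
from rig import r
def K(f):
    F=210/np.tan(np.radians(f["fov_y"]/2)); return F,f["cx"],f["cy"]
def ray(f,uv):
    F,cx,cy=K(f); R=np.array(f["R"]); t=np.array(f["t"])
    d=R.T@np.array([(uv[0]-cx)/F,(uv[1]-cy)/F,1.]); return -R.T@t, d/np.linalg.norm(d)
def onz(f,uv,z):
    c,d=ray(f,uv); return c+d*(z-c[2])/d[2]
def tri(fa,ua,fb,ub):
    A=np.zeros((3,3));b=np.zeros(3); L=[]
    for c,d in(ray(fa,ua),ray(fb,ub)):
        P=np.eye(3)-np.outer(d,d);A+=P;b+=P@c;L.append((P,c))
    X=np.linalg.solve(A,b); return X,[np.linalg.norm(P@(X-c)) for P,c in L]
def proj(f,X):
    F,cx,cy=K(f); p=np.array(f["R"])@np.array(X)+np.array(f["t"]); return np.array([cx+F*p[0]/p[2],cy+F*p[1]/p[2]])
HUE=dict(red=(174,8),yellow=(20,34),green=(45,80),blue=(102,125))
def blobs(f,col,amin=25,s=130,v=50):
    h=cv2.cvtColor(f["pixels"],cv2.COLOR_RGB2HSV); a,b=HUE[col]; H=h[...,0]
    m=((H>=a)&(H<=b)) if a<b else ((H>=a)|(H<=b))
    m=(m&(h[...,1]>s)&(h[...,2]>v)).astype(np.uint8)
    n,l,st,c=cv2.connectedComponentsWithStats(m)
    return [(c[i].round(1).tolist(),int(st[i,4]),st[i,:4].tolist(),cv2.minAreaRect(np.argwhere(l==i)[:,::-1].astype(np.float32))) for i in range(1,n) if st[i,4]>=amin]
E
python3 - <<'E'
from h import *
T=r.grab_frame("top");S=r.grab_frame("side")
for n,f in(("T",T),("S",S)):
    for c in HUE:
        for b in blobs(f,c): print(n,c,b[0],b[1],b[2],[np.round(x,1).tolist() for x in b[3]])
a=T["pixels"][140:300,300:460];b=T["pixels"][155:295,140:265]; 
a=cv2.resize(a,(400,400),interpolation=2);b=cv2.resize(b,(400,448),interpolation=2);
s=cv2.resize(S["pixels"][120:210,155:300],(400,248),interpolation=2); s2=cv2.resize(S["pixels"][230:410,220:480],(400,277),interpolation=2)
o=np.zeros((600,800,3),np.uint8);o[:322,:400]=cv2.resize(a,(400,322));o[323:600,:400]=s2;o[:350,400:]=cv2.resize(b,(400,350));o[352:600,400:]=s
cv2.imwrite("pics/crop1.png",o[:,:,::-1])
E
```

```text
T red [205.3, 189.1] 709 [190, 174, 31, 31] [[205.3, 189.1], [26.9, 26.7], 11.3]
T red [335.5, 239.3] 111 [330, 234, 12, 12] [[335.5, 239.5], [11.0, 11.0], 90.0]
T yellow [530.1, 123.7] 296 [525, 103, 14, 40] [[530.3, 122.3], [12.2, 39.8], 4.9]
T yellow [188.4, 213.8] 738 [173, 199, 32, 31] [[188.4, 213.7], [27.3, 27.5], 11.3]
T yellow [383.9, 248.9] 121 [378, 243, 13, 12] [[384.0, 248.5], [11.0, 12.0], 90.0]
T green [327.3, 182.9] 80 [323, 174, 10, 19] [[327.3, 182.9], [4.2, 18.6], 20.6]
T green [219.1, 233.9] 836 [206, 206, 26, 57] [[218.8, 233.9], [15.8, 55.5], 11.0]
T blue [417.1, 203.9] 124 [411, 198, 13, 12] [[417.0, 203.5], [11.0, 12.0], 90.0]
T blue [369.2, 210.0] 110 [363, 205, 13, 11] [[369.0, 210.0], [10.0, 12.0], 90.0]
T blue [171.1, 239.3] 703 [156, 225, 32, 30] [[171.2, 239.3], [27.7, 26.5], 11.3]
S red [265.0, 151.8] 686 [247, 138, 36, 29] [[264.9, 151.9], [25.8, 31.6], 77.5]
S red [284.7, 267.9] 220 [277, 260, 16, 18] [[284.5, 268.5], [17.0, 15.0], 90.0]
S red [401.6, 361.9] 31 [397, 357, 12, 9] [[402.6, 361.4], [5.4, 12.8], 73.3]
S yellow [232.0, 150.3] 774 [214, 136, 36, 30] [[232.1, 150.3], [26.2, 32.5], 79.2]
S yellow [309.1, 332.0] 320 [301, 322, 18, 22] [[309.5, 332.5], [21.0, 17.0], 90.0]
S green [225.5, 179.3] 634 [193, 162, 65, 28] [[225.6, 178.6], [20.2, 64.6], 76.7]
S green [349.0, 250.3] 124 [337, 247, 25, 8] [[349.0, 250.4], [5.0, 24.4], 82.9]
S blue [198.2, 147.3] 488 [182, 134, 33, 25] [[198.1, 146.2], [20.3, 29.3], 77.2]
S blue [347.7, 287.9] 226 [340, 280, 17, 19] [[347.3, 288.3], [16.3, 17.0], 45.0]
S blue [401.1, 345.8] 324 [391, 336, 21, 22] [[401.1, 345.9], [20.5, 19.6], 60.3]
```

View pics/crop1.png

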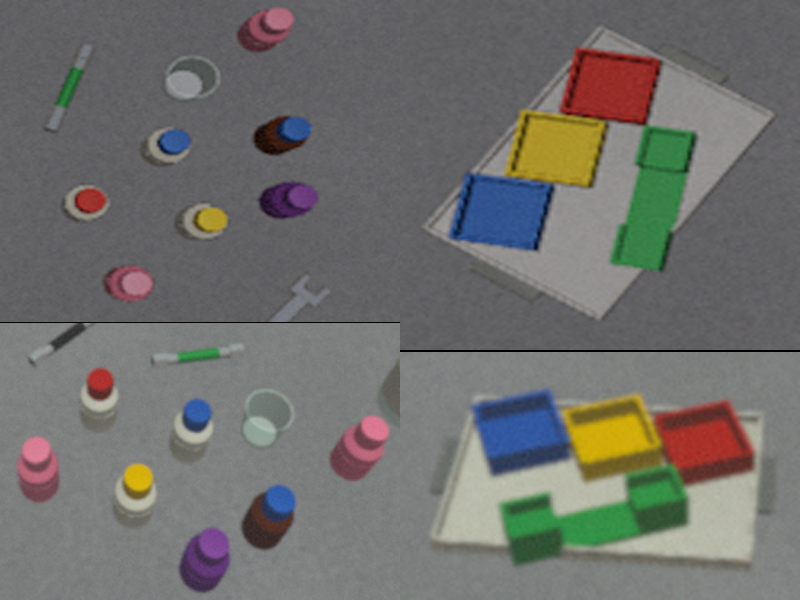

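Run:
```python
from h import *
T=r.grab_frame("top");S=r.grab_frame("side")
print("cams",-np.array(T["R"]).T@T["t"],-np.array(S["R"]).T@S["t"])
for n,a,b in [("red",(335.5,239.3),(284.7,267.9)),("yellow",(383.9,248.9),(309.1,332)),("blue",(369.2,210),(347.7,287.9)),("amber",(417.1,203.9),(401.1,345.8)),("column",(327.3,182.9),(349,250.3)),
 ("bayR",(205.3,189.1),(265,151.8)),("bayY",(188.4,213.8),(232,150.3)),("bayB",(171.1,239.3),(198.2,147.3)),("cradle",(219.1,233.9),(225.5,179.3))]:
    X,e=tri(T,a,S,b); print(n,X.round(1),np.round(e,1), "top@z96/29/9",[onz(T,a,z)[:2].round(1).tolist() for z in (94,29,9)])
# axes: column sleeve & cradle via PCA of mask pixels cast to plane
h=cv2.cvtColor(T["pixels"],cv2.COLOR_RGB2HSV); m=(h[...,0]>45)&(h[...,0]<80)&(h[...,1]>110)
for n,(x0,x1,y0,y1),z in(("col",(318,340,168,200),9),("cradle",(200,236,200,268),40)):
    p=np.argwhere(m[y0:y1,x0:x1])[:,::-1]+[x0,y0]; q=np.array([onz(T,u,z)[:2] for u in p]).astype(np.float32)
    R=cv2.minAreaRect(q); d=cv2.fitLine(q,cv2.DIST_L2,0,.01,.01).ravel(); print(n,R,"pca yaw",np.degrees(np.arctan2(d[1],d[0])),"mean",d[2:])
for n,b in(("R",(190,174,31,31)),):
    pass
```

```text
cams [ 353.02871965  -38.80863448 1338.64140854] [ 238.10181054 -537.09014231  768.72840263]
red [ 458.5 -182.2   90.5] [0.6 0.6] top@z96/29/9 [[458.8, -182.0], [464.3, -189.5], [466.0, -191.8]]
yellow [ 435.2 -311.2   89.9] [0.8 0.8] top@z96/29/9 [[435.7, -310.6], [440.1, -324.8], [441.4, -329.2]]
blue [ 539.1 -272.2   92. ] [0.6 0.6] top@z96/29/9 [[539.4, -272.1], [549.1, -284.3], [552.1, -288.1]]
amber [ 558.8 -402.1   88.8] [0.7 0.7] top@z96/29/9 [[558.5, -401.0], [569.2, -419.9], [572.5, -425.7]]
column [ 627.5 -166.7   13.5] [0.5 0.5] top@z96/29/9 [[611.3, -159.2], [624.8, -165.5], [628.9, -167.4]]
bayR [601.7 182.5  21. ] [0.2 0.2] top@z96/29/9 [[587.8, 170.3], [600.0, 181.2], [603.8, 184.6]]
bayY [529.6 228.2  18.7] [0. 0.] top@z96/29/9 [[519.5, 212.9], [528.2, 226.1], [530.9, 230.1]]
bayB [455.2 272.7  23.4] [0.4 0.4] top@z96/29/9 [[450.1, 255.9], [455.2, 271.3], [456.7, 276.0]]
cradle [473.  138.4  21.7] [0.7 0.7] top@z96/29/9 [[467.0, 128.5], [473.0, 137.2], [474.8, 139.9]]
col ((629.3836669921875, -167.17349243164062), (13.505539894104004, 56.27642059326172), 70.22673797607422) pca yaw -19.665316 mean [ 628.92883 -167.44424]
cradle ((472.7829895019531, 136.68646240234375), (45.49828338623047, 155.210205078125), 80.95567321777344) pca yaw -8.955569 mean [472.2203  135.87221]
```

Candidates for bottle_blue in the top view: white body with blue cap at (369,210), brown with blue cap at (417,204) and purple at (416,240). The crop confirms that the one at (369,210), side (348,288), is the white bottle. The pinks and the purple stay put. The cradle sits at about (473,137), yaw about -9°. I'll do the column first.

Emit:
apply_moves([
  [[0.3,-52,64.2,6,0,0,-4.5],[0.3,-52,64.2,6,0,0,-4.5],[0.3,-52,64.2,6,0,0,-4.5],[0.3,-52,64.2,6,0,0,-4.5],[0.3,-52,64.2,6,0,0,-4.5],[0.3,-52,64.2,6,0,0,-4.5],[0.3,-52,64.2,6,0,0,-4.5],[0.3,-52,64.2,6,0,0,-4.5]],
], newtons=40)

```text
clock: 1.1
eef_pos: [436.5, 212.4, 202.4]
tcp_rot: [3.141, -0.0, 1.228]
contact_force: [0.8, 1.3, -0.7]
opening: 0.649
```

```bash
cat >> h.py <<'E'
from scipy.spatial.transform import Rotation as Ro
def go(x,y,z,yaw):
    s=r.sense(); A=Ro.from_euler("xyz",s["tcp_rot"]); B=Ro.from_euler("xyz",[np.pi,0,np.radians(yaw)])
    print("t",round(s["clock"],2),"pos",s["eef_pos"].round(1),"rot",np.degrees(s["tcp_rot"]).round(1),"open",round(s["opening"],2),"F",s["contact_force"].round(1))
    print("-> cm",(A.inv().apply(np.array([x,y,z])-s["eef_pos"])/10).round(2),"deg",np.degrees((A.inv()*B).as_rotvec()).round(1))
E
python3 -c "
from h import *
go(628.5,-167,110,70.3)"
```

```text
t 1.1 pos [436.5 212.4 202.4] rot [180.   -0.   70.3] open 0.65 F [ 0.8  1.3 -0.7]
-> cm [-29.27  30.84   9.26] deg [ 0. -0.  0.]
```

Emit:
apply_moves([
  [[0.0,-29.3,30.8,4,0,0,0],[0.0,-29.3,30.8,4,0,0,0],[0.0,-29.3,30.8,4,0,0,0],[0.0,-29.3,30.8,4,0,0,0],[0.0,-29.3,30.8,4,0,0,0],[0.0,-29.3,30.8,4,0,0,0],[0.0,-29.3,30.8,4,0,0,0],[0.0,-29.3,30.8,4,0,0,0]],
])

```text
clock: 1.9
eef_pos: [615.7, -143.6, 165.1]
tcp_rot: [3.141, -0.0, 1.228]
contact_force: [0.9, 0.2, 0.3]
opening: 0.499
```

```bash
python3 -c "
from h import *
go(628.5,-167,60,70.3)
S=r.grab_frame('side');T=r.grab_frame('top')
a=cv2.resize(S['pixels'][160:300,250:430],(400,311),interpolation=2);b=cv2.resize(T['pixels'][110:250,250:400],(333,311),interpolation=2)
cv2.imwrite('pics/c2.png',np.hstack([a,b])[:,:,::-1])"
```

```text
t 1.9 pos [ 615.7 -143.6  165.1] rot [180.   -0.   70.3] open 0.5 F [0.9 0.2 0.3]
-> cm [-1.78  1.98 10.51] deg [ 0. -0.  0.]
```

View pics/c2.png

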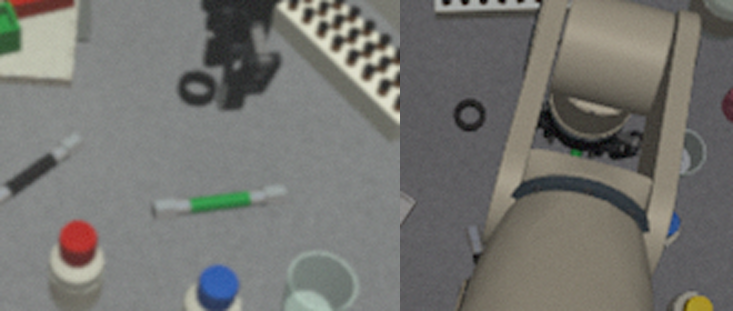

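The column is clear at side (349,250), with the gripper above it. I'll descend.

Emit:
apply_moves([
  [[0.0,-1.8,2.0,12.5,0,0,0],[0.0,-1.8,2.0,12.5,0,0,0],[0.0,-1.8,2.0,12.5,0,0,0],[0.0,-1.8,2.0,12.5,0,0,0],[0.0,-1.8,2.0,12.5,0,0,0]],
])

```text
clock: 2.5
eef_pos: [630.1, -170.3, 40.0]
tcp_rot: [3.14, 0.001, 1.224]
contact_force: [0.4, -0.4, 0.6]
opening: 0.498
```

```bash
python3 -c "
from h import *
go(628.5,-167,3,70.3)
S=r.grab_frame('side')
a=cv2.resize(S['pixels'][190:290,270:410],(700,500),interpolation=2)
cv2.imwrite('pics/c3.png',a[:,:,::-1])"
```

```text
t 2.5 pos [ 630.1 -170.3   40. ] rot [1.799e+02 1.000e-01 7.010e+01] open 0.5 F [ 0.4 -0.4  0.6]
-> cm [ 0.26 -0.27  3.7 ] deg [ 0.1  0.1 -0.2]
```

View pics/c3.png

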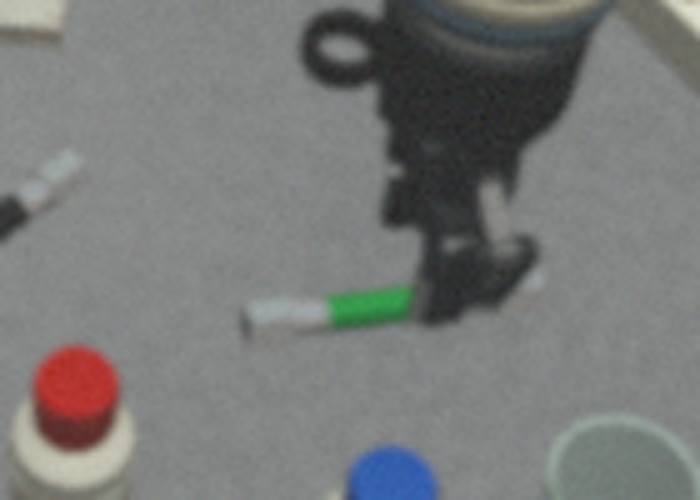

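Emit:
apply_moves([
  [[0.0,0.25,-0.3,3.6,0,0,0],[0.0,0.25,-0.3,3.6,0,0,0],[0.0,0.25,-0.3,3.6,0,0,0],[-1,0.25,-0.3,3.6,0,0,0],[-1,0.25,-0.3,3.6,0,0,0],[-1,0.25,-0.3,3.6,0,0,0],[-1,0.25,-0.3,3.6,0,0,0],[-1,0.25,-0.3,3.6,0,0,0]],
], newtons=60)

```text
clock: 3.35
eef_pos: [630.3, -167.4, 7.3]
tcp_rot: [3.135, 0.001, 1.224]
contact_force: [-2.3, 1.4, 8.8]
opening: 0.141
```

```bash
python3 -c "
from h import *
go(628.5,-167,3,70.3)"
```

```text
t 3.35 pos [ 630.3 -167.4    7.3] rot [179.6   0.   70.2] open 0.14 F [-2.3  1.4  8.8]
-> cm [-0.02 -0.18  0.43] deg [ 0.4  0.  -0.1]
```

Emit:
apply_moves([
  [[-1,0,0,-1,0,0,0],[-1,0,0,-4,0,0,0],[-1,0,0,-10,0,0,0],[-1,0,0,-12,0,0,0],[-1,0,0,-12,0,0,0]],
])

```text
clock: 3.85
eef_pos: [632.8, -168.0, 133.7]
tcp_rot: [3.126, -0.0, 1.224]
contact_force: [0.3, -0.7, -1.4]
opening: 0.142
```

```bash
python3 -c "
from h import *
go(473,137,180,81)
S=r.grab_frame('side')
a=cv2.resize(S['pixels'][150:290,260:430],(729,600),interpolation=2)
cv2.imwrite('pics/c4.png',a[:,:,::-1])"
```

```text
t 3.85 pos [ 632.8 -168.   133.7] rot [179.1  -0.   70.1] open 0.14 F [ 0.3 -0.7 -1.4]
-> cm [ 23.26 -25.32  -5.03] deg [  0.9   0.1 -10.9]
```

View pics/c4.png

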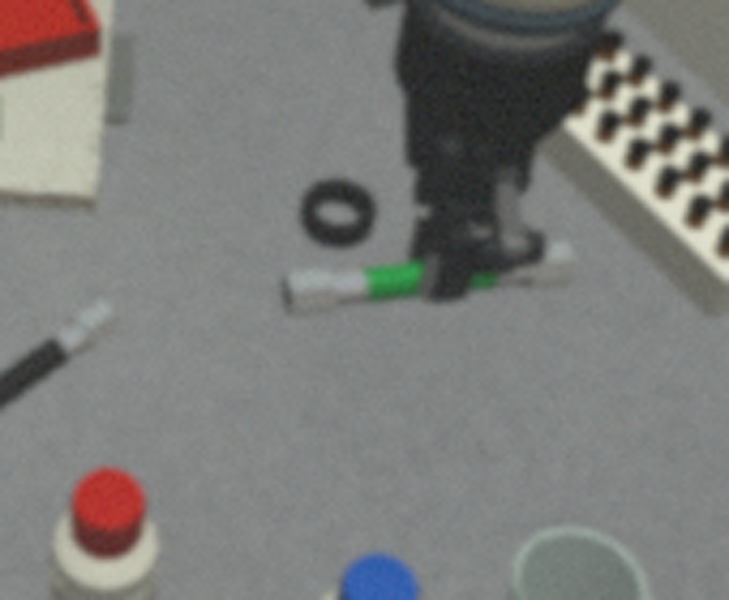

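Run:
```python
from h import *
S=r.grab_frame("side"); s=r.sense(); p=s["eef_pos"]; yaw=s["tcp_rot"][2]-np.pi/2
bs=blobs(S,"green",10,s=110); bs=[b for b in bs if b[0][0]>300]; print([b[:3] for b in bs])
x0=min(b[2][0] for b in bs)-.5; x1=max(b[2][0]+b[2][2] for b in bs)-.5
for z in (2,6):
  L=np.array([proj(S,p+[np.cos(yaw)*t,np.sin(yaw)*t,z]) for t in range(-60,61)])
  a,b=np.interp([x0,x1],L[:,0],range(-60,61)); print(z,a,b,(a+b)/2,L[60],[np.interp(q[0][0],L[:,0],L[:,1]) for q in bs])
```

```text
[([350.7, 215.8], 72, [345, 212, 12, 8])]
2 -30.17438997836549 -6.315569674674927 -18.244979826520208 [359.66443881 216.09329633] [np.float64(217.00388934123603)]
6 -30.76479693069764 -6.9987813846301785 -18.88178915766391 [360.02012409 214.80231348] [np.float64(215.74610019327176)]
```

The sleeve's left end is 30.5 mm from the TCP, so the column is held centred, with its axis about 5 mm above the TCP. Next, over the cradle.

Emit:
apply_moves([
  [[-1,23.3,-25.3,-2,0.9,0,-10.9],[-1,23.3,-25.3,-2,0.9,0,-10.9],[-1,23.3,-25.3,-2,0.9,0,-10.9],[-1,23.3,-25.3,-2,0.9,0,-10.9],[-1,23.3,-25.3,-2,0.9,0,-10.9],[-1,23.3,-25.3,-2,0.9,0,-10.9],[-1,23.3,-25.3,-2,0.9,0,-10.9],[-1,23.3,-25.3,-2,0.9,0,-10.9]],
])

```text
clock: 4.75
eef_pos: [467.5, 141.2, 145.5]
tcp_rot: [-3.131, 0.001, 1.418]
contact_force: [0.0, -0.1, -1.6]
opening: 0.144
```

```bash
python3 -c "
from h import *
go(473,137,75,81)"
```

```text
t 4.75 pos [467.5 141.2 145.5] rot [-179.4    0.    81.3] open 0.14 F [ 0.  -0.1 -1.6]
-> cm [-0.32  0.69  7.04] deg [-0.6  0.   0.3]
```

Emit:
apply_moves([
  [[-1,-0.3,0.6,3,0,0,0],[-1,-0.3,0.6,7,0,0,0],[-1,-0.3,0.6,7,0,0,0],[-1,-0.3,0.6,7,0,0,0]],
])

```text
clock: 5.15
eef_pos: [471.3, 136.7, 74.8]
tcp_rot: [-3.128, 0.002, 1.418]
contact_force: [0.7, 0.3, -0.3]
opening: 0.14
```

```bash
python3 -c "
from h import *
go(473,137,29,81)
S=r.grab_frame('side')
a=cv2.resize(S['pixels'][120:210,160:300],(770,495),interpolation=2)
cv2.imwrite('pics/c5.png',a[:,:,::-1])"
```

```text
t 5.15 pos [471.3 136.7  74.8] rot [-1.792e+02  1.000e-01  8.120e+01] open 0.14 F [ 0.7  0.3 -0.3]
-> cm [0.07 0.23 4.57] deg [-0.8  0.1  0.2]
```

View pics/c5.png

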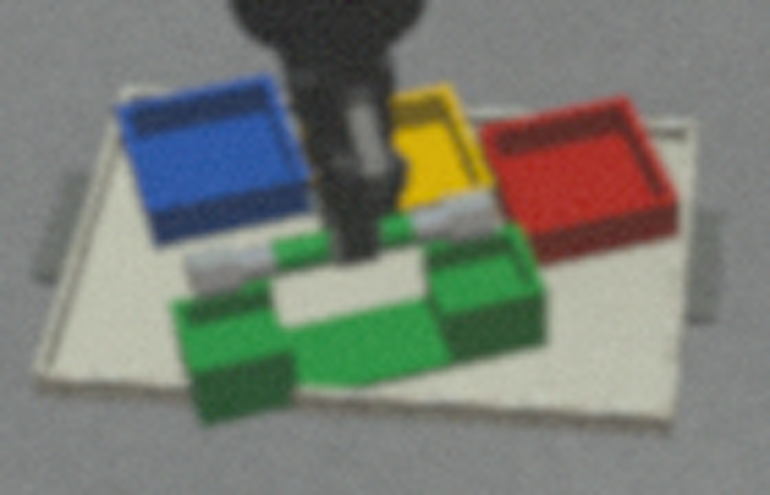

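Emit:
apply_moves([
  [[-1,0.0,0.3,2,-0.8,0,0],[-1,0.0,0.3,3.6,-0.8,0,0],[-1,0.0,0.3,4.4,-0.8,0,0],[-1,0.0,0.3,4.4,-0.8,0,0]],
])

```text
clock: 5.6
eef_pos: [475.8, 136.6, 33.3]
tcp_rot: [3.138, 0.001, 1.418]
contact_force: [0.8, -0.1, -1.0]
opening: 0.143
```

```bash
python3 -c "
from h import *
go(473,137,29,81)
S=r.grab_frame('side')
a=cv2.resize(S['pixels'][120:210,160:300],(770,495),interpolation=2)
cv2.imwrite('pics/c6.png',a[:,:,::-1])"
```

```text
t 5.6 pos [475.8 136.6  33.3] rot [179.8   0.   81.2] open 0.14 F [ 0.8 -0.1 -1. ]
-> cm [-0.   -0.28  0.43] deg [0.2 0.  0.2]
```

View pics/c6.png

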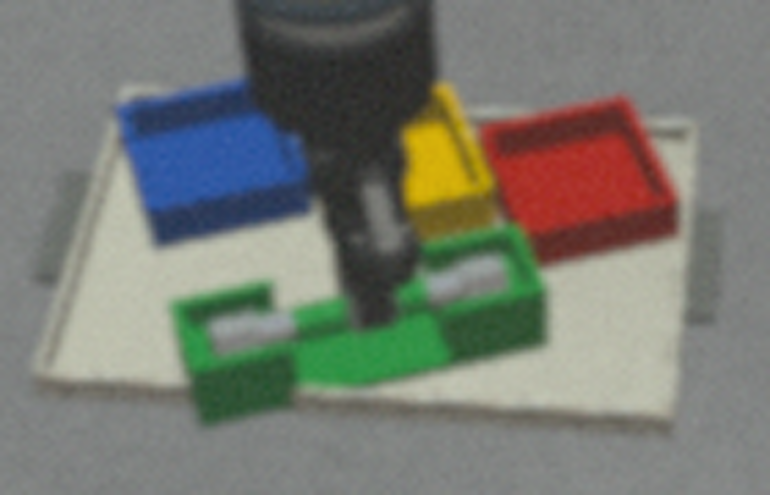

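It sits between the cheeks and end walls, at (212,330)-(508,275) in the crop. I'll lower to contact, release and lift.

Emit:
apply_moves([
  [[-1,0.0,0.0,0.4,0,0,0],[-1,0.0,0.0,0.4,0,0,0],[-1,0.0,0.0,0.4,0,0,0],[-0.3,0,0,0.3,0,0,0],[-0.3,0,0,0.3,0,0,0],[-0.3,0,0,0.3,0,0,0],[-0.3,0,0,-2,0,0,0],[-0.3,0,0,-6,0,0,0]],
])

```text
clock: 6.45
eef_pos: [474.0, 136.2, 92.1]
tcp_rot: [-3.141, 0.003, 1.418]
contact_force: [1.6, -0.7, -0.1]
opening: 0.349
```

```bash
python3 -c "
from h import *
go(458.5,-182,170,90)"
```

```text
t 6.45 pos [474.  136.2  92.1] rot [-1.80e+02  1.00e-01  8.12e+01] open 0.35 F [ 1.6 -0.7 -0.1]
-> cm [-31.7    3.33  -7.71] deg [-0.   0.1 -8.8]
```

Emit:
apply_moves([
  [[0.4,0,0,-5,0,0,0],[0.4,-31.7,3.3,-7,0,0,-8.8],[0.4,-31.7,3.3,-7,0,0,-8.8],[0.4,-31.7,3.3,-7,0,0,-8.8],[0.4,-31.7,3.3,-7,0,0,-8.8],[0.4,-31.7,3.3,-7,0,0,-8.8],[0.4,-31.7,3.3,-7,0,0,-8.8],[0.4,-31.7,3.3,-7,0,0,-8.8]],
])

```text
clock: 7.25
eef_pos: [458.1, -185.5, 163.4]
tcp_rot: [3.141, 0.004, 1.569]
contact_force: [-0.5, 1.1, -0.1]
opening: 0.698
```

```bash
python3 -c "
from h import *
go(458.5,-182,110,90)
S=r.grab_frame('side')
for b in blobs(S,'green'): print(b[:3])
a=cv2.resize(S['pixels'][120:210,160:300],(400,257),interpolation=2);b=cv2.resize(S['pixels'][170:340,210:400],(400,358),interpolation=2)
b[:,:]=b; o=np.zeros((358,800,3),np.uint8);o[:257,:400]=a;o[:,400:]=b
cv2.imwrite('pics/c7.png',o[:,:,::-1])"
```

```text
t 7.25 pos [ 458.1 -185.5  163.4] rot [180.    0.2  89.9] open 0.7 F [-0.5  1.1 -0.1]
-> cm [0.37 0.04 5.34] deg [ 0.   0.2 -0.1]
([226.7, 180.0], 506, [192, 162, 66, 28])
```

View pics/c7.png

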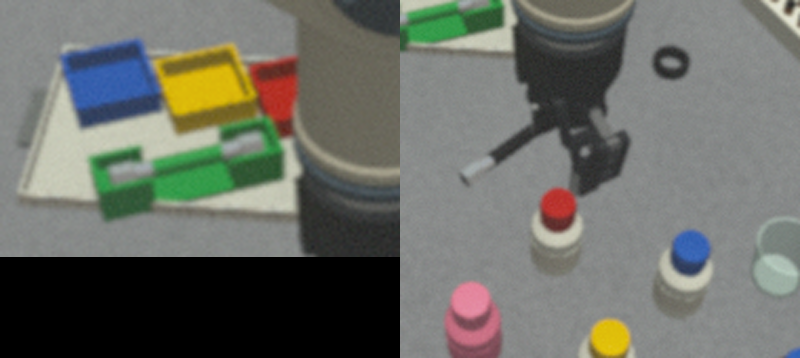

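The column lies in the cradle, the red bottle is undisturbed at crop (557,225) and the gripper is above it. I'll descend onto the cap.

Emit:
apply_moves([
  [[0.4,0.4,0,4,0,0,0],[0.4,0.4,0,7,0,0,0],[0.4,0.4,0,9.4,0,0,0],[0.4,0.4,0,9.4,0,0,0],[-1,0.4,0,9.4,0,0,0],[-1,0.4,0,9.4,0,0,0],[-1,0.4,0,9.4,0,0,0],[-1,0.4,0,9.4,0,0,0]],
], newtons=50)

```text
clock: 8.1
eef_pos: [459.5, -184.1, 70.8]
tcp_rot: [3.139, 0.006, 1.569]
contact_force: [0.4, 1.2, 6.9]
opening: 0.361
```

Emit:
apply_moves([
  [[-1,0,0,-1,0,0,0],[-1,0,0,-4,0,0,0],[-1,0,0,-10,0,0,0],[-1,0,0,-10,0,0,0]],
])

```text
clock: 8.5
eef_pos: [461.7, -184.5, 176.2]
tcp_rot: [3.132, 0.008, 1.569]
contact_force: [-0.4, 0.1, -1.6]
opening: 0.362
```

```bash
python3 -c "
from h import *
go(600,181.5,170,90)
S=r.grab_frame('side')
for b in blobs(S,'red'): print(b[:3])
b=cv2.resize(S['pixels'][140:320,200:400],(666,600),interpolation=2)
cv2.imwrite('pics/c8.png',b[:,:,::-1])"
```

```text
t 8.5 pos [ 461.7 -184.5  176.2] rot [179.4   0.5  89.9] open 0.36 F [-0.4  0.1 -1.6]
-> cm [36.63 13.76  0.45] deg [ 0.6  0.5 -0.1]
([256.5, 151.4], 282, [247, 140, 17, 27])
([284.1, 235.7], 130, [280, 227, 9, 20])
([397.9, 361.4], 47, [390, 358, 18, 8])
```

View pics/c8.png

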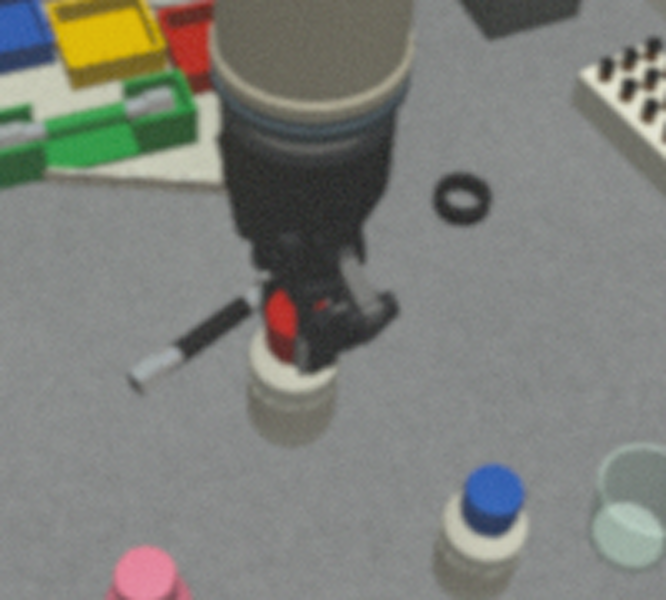

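Emit:
apply_moves([
  [[-1,36.6,14,0,0.6,0.5,0],[-1,36.6,14,0,0.6,0.5,0],[-1,36.6,14,0,0.6,0.5,0],[-1,36.6,14,0,0.6,0.5,0],[-1,36.6,14,0,0.6,0.5,0],[-1,36.6,14,0,0.6,0.5,0],[-1,36.6,14,0,0.6,0.5,0],[-1,36.6,14,0,0.6,0.5,0]],
])

```text
clock: 9.35
eef_pos: [602.2, 183.8, 173.1]
tcp_rot: [-3.14, -0.0, 1.57]
contact_force: [0.5, -0.5, -0.7]
opening: 0.357
```

```bash
python3 -c "
from h import *
go(602,181.5,82,90)"
```

```text
t 9.35 pos [602.2 183.8 173.1] rot [-179.9   -0.    89.9] open 0.36 F [ 0.5 -0.5 -0.7]
-> cm [-0.23 -0.    9.11] deg [-0.1 -0.  -0.1]
```

Emit:
apply_moves([
  [[-1,-0.2,0,4,0,0,0],[-1,-0.2,0,7,0,0,0],[-1,-0.2,0,8.5,0,0,0],[-1,-0.2,0,8.5,0,0,0]],
])

```text
clock: 9.75
eef_pos: [600.0, 181.1, 85.4]
tcp_rot: [-3.135, 0.001, 1.57]
contact_force: [0.1, 0.1, -1.0]
opening: 0.355
```

```bash
python3 -c "
from h import *
go(602,181.5,80,90)
S=r.grab_frame('side')
b=cv2.resize(S['pixels'][70:200,170:320],(692,600),interpolation=2)
cv2.imwrite('pics/c9.png',b[:,:,::-1])"
```

```text
t 9.75 pos [600.  181.1  85.4] rot [-1.796e+02  1.000e-01  8.990e+01] open 0.36 F [ 0.1  0.1 -1. ]
-> cm [0.04 0.21 0.54] deg [-0.4  0.1 -0.1]
```

View pics/c9.png

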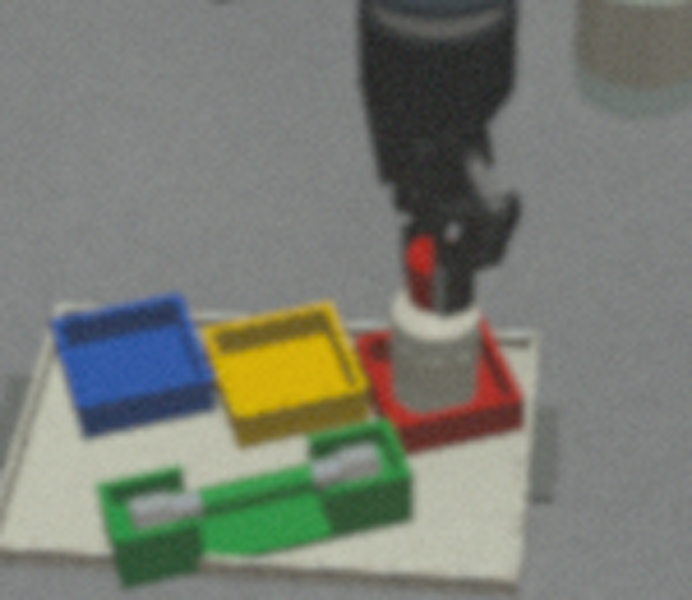

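The bottle is inside the red bay, centred to a few mm. I'll set it down and release.

Emit:
apply_moves([
  [[-1,0,0.2,0.5,-0.4,0,0],[-1,0,0.2,0.6,-0.4,0,0],[-1,0,0.2,0.6,-0.4,0,0],[0.4,0,0.2,0.5,-0.4,0,0],[0.4,0,0.2,0.5,-0.4,0,0],[0.4,0,0.2,0.5,-0.4,0,0],[0.4,0,0.2,-2,-0.4,0,0],[0.4,0,0.2,-8,-0.4,0,0]],
])

```text
clock: 10.6
eef_pos: [601.0, 180.7, 154.5]
tcp_rot: [-3.138, 0.003, 1.569]
contact_force: [0.6, 0.9, -0.1]
opening: 0.697
```

```bash
python3 -c "
from h import *
go(537.5,-272,170,90)"
```

```text
t 10.6 pos [601.  180.7 154.5] rot [-1.798e+02  1.000e-01  8.990e+01] open 0.7 F [ 0.6  0.9 -0.1]
-> cm [-45.28  -6.29  -1.41] deg [-0.2  0.1 -0.1]
```

Emit:
apply_moves([
  [[0.4,-45.3,-6.3,-2,0,0,0],[0.4,-45.3,-6.3,-2,0,0,0],[0.4,-45.3,-6.3,-2,0,0,0],[0.4,-45.3,-6.3,-2,0,0,0],[0.4,-45.3,-6.3,-2,0,0,0],[0.4,-45.3,-6.3,-2,0,0,0],[0.4,-45.3,-6.3,-2,0,0,0],[0.4,-45.3,-6.3,-2,0,0,0]],
])

```text
clock: 11.4
eef_pos: [545.5, -216.1, 174.1]
tcp_rot: [-3.139, 0.003, 1.57]
contact_force: [0.8, 1.3, -0.9]
opening: 0.702
```

Emit:
apply_moves([
  [[0.4,0,0,0,0,0,0],[0.4,0,0,0,0,0,0]],
])

```text
clock: 11.6
eef_pos: [545.1, -217.3, 174.2]
tcp_rot: [-3.139, 0.003, 1.567]
contact_force: [1.7, 1.2, -0.2]
opening: 0.702
```

```bash
python3 -c "
from h import *
go(538,-272,69,90)
S=r.grab_frame('side')
for c in('red','blue','yellow'):
  for b in blobs(S,c): print(c,b[:3])"
```

```text
t 11.6 pos [ 545.1 -217.3  174.2] rot [-179.9    0.2   89.8] open 0.7 F [ 1.7  1.2 -0.2]
-> cm [-5.45 -0.66 10.54] deg [-0.1  0.2 -0.2]
red ([264.8, 128.2], 124, [259, 122, 12, 15])
red ([264.7, 155.4], 317, [247, 142, 36, 25])
blue ([198.3, 147.4], 485, [182, 134, 33, 25])
blue ([347.9, 287.7], 220, [340, 280, 17, 18])
blue ([401.2, 345.8], 321, [391, 336, 21, 22])
yellow ([231.9, 150.3], 774, [214, 136, 36, 30])
yellow ([309.2, 332.0], 319, [301, 322, 18, 22])
```

Red's cap now stands over its bay at (265,128), so it is upright. Blue is unmoved.

Emit:
apply_moves([
  [[0.4,-5.4,-0.7,0,0,0,0],[0.4,-5.4,-0.7,2,0,0,0],[0.4,-5.4,-0.7,5,0,0,0],[0.4,-5.4,-0.7,5,0,0,0]],
])

```text
clock: 12.05
eef_pos: [536.0, -267.5, 120.8]
tcp_rot: [-3.133, -0.001, 1.57]
contact_force: [-0.6, 0.9, -0.5]
opening: 0.699
```

```bash
python3 -c "
from h import *
go(538,-272,69,90)
S=r.grab_frame('side')
b=cv2.resize(S['pixels'][180:330,280:440],(640,600),interpolation=2)
cv2.imwrite('pics/c10.png',b[:,:,::-1])"
```

```text
t 12.05 pos [ 536.  -267.5  120.8] rot [-179.5   -0.    89.9] open 0.7 F [-0.6  0.9 -0.5]
-> cm [-0.45  0.24  5.18] deg [-0.5 -0.  -0.1]
```

View pics/c10.png

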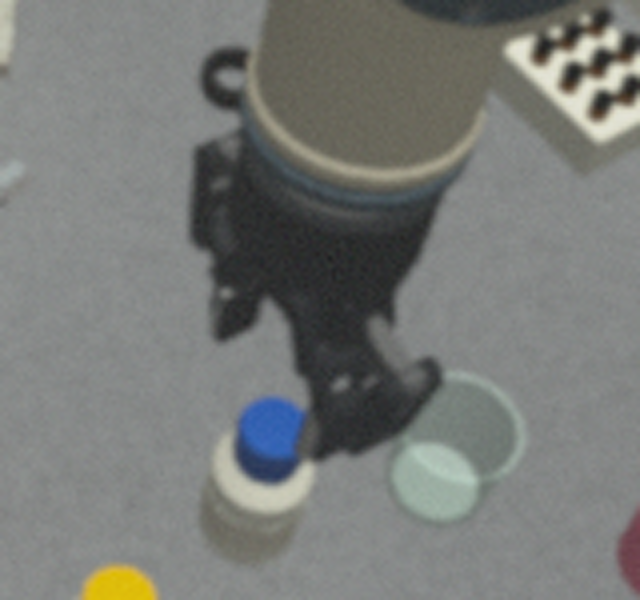

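Both fingers straddle the cap and the beaker is clear. I'll descend and grip.

Emit:
apply_moves([
  [[0.4,-0.5,0.2,2,-0.5,0,0],[0.4,-0.5,0.2,4,-0.5,0,0],[0.4,-0.5,0.2,5.1,-0.5,0,0],[0.4,-0.5,0.2,5.1,-0.5,0,0],[-1,-0.5,0.2,5.1,-0.5,0,0],[-1,-0.5,0.2,5.1,-0.5,0,0],[-1,-0.5,0.2,5.1,-0.5,0,0],[-1,-0.5,0.2,5.1,-0.5,0,0]],
])

```text
clock: 12.9
eef_pos: [539.7, -273.1, 73.2]
tcp_rot: [3.138, 0.001, 1.57]
contact_force: [-0.3, 2.3, 6.7]
opening: 0.356
```

Emit:
apply_moves([
  [[-1,0,0,-1,0,0,0],[-1,0,0,-4,0,0,0],[-1,0,0,-10,0,0,0],[-1,0,0,-11,0,0,0]],
])

```text
clock: 13.3
eef_pos: [540.9, -274.0, 188.3]
tcp_rot: [3.133, 0.003, 1.57]
contact_force: [1.2, 0.6, -1.1]
opening: 0.358
```

```bash
python3 -c "
from h import *
go(456,271.5,180,90)"
```

```text
t 13.3 pos [ 540.9 -274.   188.3] rot [179.5   0.2  89.9] open 0.36 F [ 1.2  0.6 -1.1]
-> cm [54.54 -8.55  0.56] deg [ 0.5  0.2 -0.1]
```

Emit:
apply_moves([
  [[-1,54.5,-8.5,0,0.5,0,0],[-1,54.5,-8.5,0,0.5,0,0],[-1,54.5,-8.5,0,0.5,0,0],[-1,54.5,-8.5,0,0.5,0,0],[-1,54.5,-8.5,0,0.5,0,0],[-1,54.5,-8.5,0,0.5,0,0],[-1,54.5,-8.5,0,0.5,0,0],[-1,54.5,-8.5,0,0.5,0,0]],
])

```text
clock: 14.1
eef_pos: [478.7, 124.3, 186.1]
tcp_rot: [3.14, 0.003, 1.569]
contact_force: [1.5, -0.6, -1.1]
opening: 0.357
```

```bash
python3 -c "
from h import *
go(456,271.5,180,90)"
```

```text
t 14.1 pos [478.7 124.3 186.1] rot [179.9   0.2  89.9] open 0.36 F [ 1.5 -0.6 -1.1]
-> cm [14.72 -2.29  0.56] deg [ 0.1  0.2 -0.1]
```

Emit:
apply_moves([
  [[-1,14.7,-2.3,0,0,0,0],[-1,14.7,-2.3,0,0,0,0],[-1,14.7,-2.3,0,0,0,0],[-1,14.7,-2.3,4,0,0,0],[-1,14.7,-2.3,7,0,0,0],[-1,14.7,-2.3,9.5,0,0,0],[-1,14.7,-2.3,9.5,0,0,0]],
])

```text
clock: 14.8
eef_pos: [454.1, 269.9, 88.4]
tcp_rot: [-3.139, 0.006, 1.57]
contact_force: [-0.8, -0.7, -0.4]
opening: 0.355
```

```bash
python3 -c "
from h import *
go(456.5,271.5,82,90)
S=r.grab_frame('side')
b=cv2.resize(S['pixels'][80:200,140:300],(640,480),interpolation=2)
cv2.imwrite('pics/c11.png',b[:,:,::-1])"
```

```text
t 14.8 pos [454.1 269.9  88.4] rot [-179.9    0.3   89.9] open 0.35 F [-0.8 -0.7 -0.4]
-> cm [0.16 0.24 0.64] deg [-0.1  0.3 -0.1]
```

View pics/c11.png

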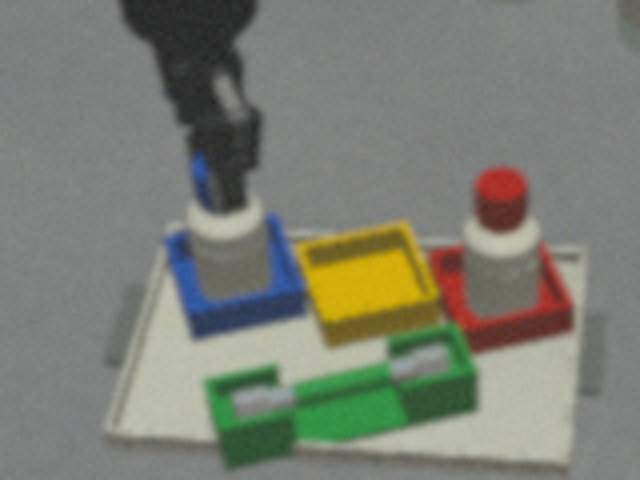

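Blue is inside its bay and red stands well. I'll set blue down.

Emit:
apply_moves([
  [[-1,0.1,0.2,0.7,0,0,0],[-1,0.1,0.2,0.7,0,0,0],[-1,0.1,0.2,0.7,0,0,0],[0.4,0.1,0.2,0.6,0,0,0],[0.4,0.1,0.2,0.6,0,0,0],[0.4,0.1,0.2,0.6,0,0,0],[0.4,0.1,0.2,-2,0,0,0],[0.4,0.1,0.2,-8,0,0,0]],
])

```text
clock: 15.65
eef_pos: [455.1, 270.5, 158.1]
tcp_rot: [-3.135, 0.008, 1.57]
contact_force: [0.4, 1.1, 0.2]
opening: 0.699
```

```bash
python3 -c "
from h import *
go(435,-311,190,90)"
```

```text
t 15.65 pos [455.1 270.5 158.1] rot [-179.6    0.5   89.9] open 0.7 F [0.4 1.1 0.2]
-> cm [-58.18  -1.95  -2.7 ] deg [-0.4  0.5 -0.1]
```

Emit:
apply_moves([
  [[0.4,-58.2,-2,-2.7,-0.4,0.5,0],[0.4,-58.2,-2,-2.7,-0.4,0.5,0],[0.4,-58.2,-2,-2.7,-0.4,0.5,0],[0.4,-58.2,-2,-2.7,-0.4,0.5,0],[0.4,-58.2,-2,-2.7,-0.4,0.5,0],[0.4,-58.2,-2,-2.7,-0.4,0.5,0],[0.4,-58.2,-2,-2.7,-0.4,0.5,0],[0.4,-58.2,-2,-2.7,-0.4,0.5,0]],
])

```text
clock: 16.45
eef_pos: [441.4, -129.4, 181.1]
tcp_rot: [3.14, -0.0, 1.57]
contact_force: [1.3, -0.2, -0.2]
opening: 0.7
```

```bash
python3 -c "
from h import *
go(435,-311,120,90)"
```

```text
t 16.45 pos [ 441.4 -129.4  181.1] rot [179.9  -0.   89.9] open 0.7 F [ 1.3 -0.2 -0.2]
-> cm [-18.16  -0.63   6.1 ] deg [ 0.1 -0.  -0.1]
```

Emit:
apply_moves([
  [[0.4,-18.2,-0.6,0,0,0,0],[0.4,-18.2,-0.6,0,0,0,0],[0.4,-18.2,-0.6,0,0,0,0],[0.4,-18.2,-0.6,2,0,0,0],[0.4,-18.2,-0.6,6,0,0,0],[0.4,-18.2,-0.6,6,0,0,0]],
])

```text
clock: 17.05
eef_pos: [432.2, -310.4, 117.2]
tcp_rot: [-3.137, -0.005, 1.568]
contact_force: [-0.5, 1.0, -0.0]
opening: 0.7
```

```bash
python3 -c "
from h import *
go(434.5,-311,69,90)
S=r.grab_frame('side')
b=cv2.resize(S['pixels'][230:400,230:420],(640,573),interpolation=2)
for b_ in blobs(S,'yellow'): print(b_[:3])
cv2.imwrite('pics/c12.png',b[:,:,::-1])"
```

```text
t 17.05 pos [ 432.2 -310.4  117.2] rot [-179.7   -0.3   89.8] open 0.7 F [-0.5  1.  -0. ]
-> cm [-0.08  0.25  4.82] deg [-0.3 -0.3 -0.2]
([307.9, 332.4], 269, [301, 322, 16, 22])
```

View pics/c12.png

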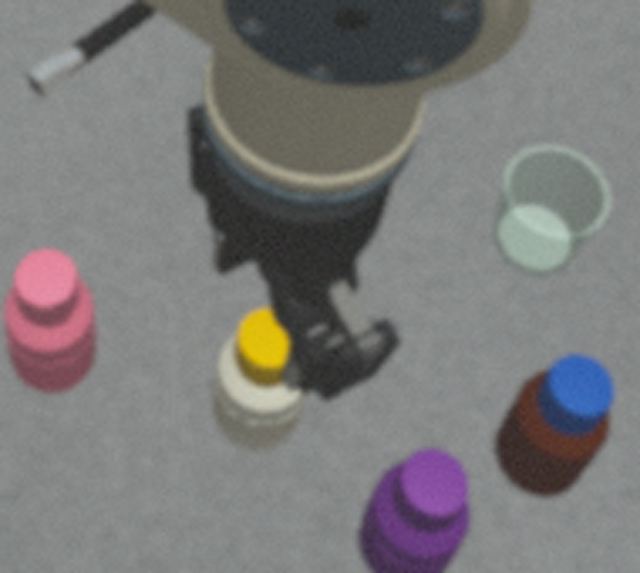

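The gripper straddles the yellow cap at crop (265,345), with its neighbours clear.

Emit:
apply_moves([
  [[0.4,-0.1,0.3,2,0,0,0],[0.4,-0.1,0.3,4,0,0,0],[0.4,-0.1,0.3,4.7,0,0,0],[0.4,-0.1,0.3,4.7,0,0,0],[-1,-0.1,0.3,4.7,0,0,0],[-1,-0.1,0.3,4.7,0,0,0],[-1,-0.1,0.3,4.7,0,0,0],[-1,-0.1,0.3,4.7,0,0,0]],
])

```text
clock: 17.9
eef_pos: [437.0, -311.5, 73.9]
tcp_rot: [-3.141, -0.003, 1.569]
contact_force: [-1.0, 2.9, 6.8]
opening: 0.36
```

Emit:
apply_moves([
  [[-1,0,0,-1,0,0,0],[-1,0,0,-4,0,0,0],[-1,0,0,-10,0,0,0],[-1,0,0,-14,0,0,0],[-1,0,0,-14,0,0,0]],
])

```text
clock: 18.4
eef_pos: [440.5, -314.3, 221.7]
tcp_rot: [3.133, 0.004, 1.568]
contact_force: [0.0, -0.1, -1.5]
opening: 0.355
```

```bash
python3 -c "
from h import *
go(529,226.5,220,90)"
```

```text
t 18.4 pos [ 440.5 -314.3  221.7] rot [179.5   0.2  89.9] open 0.35 F [ 0.  -0.1 -1.5]
-> cm [5.41e+01 8.73e+00 2.00e-02] deg [ 0.5  0.2 -0.1]
```

Emit:
apply_moves([
  [[-1,54.1,8.7,0,0.5,0,0],[-1,54.1,8.7,0,0.5,0,0],[-1,54.1,8.7,0,0.5,0,0],[-1,54.1,8.7,0,0.5,0,0],[-1,54.1,8.7,0,0.5,0,0],[-1,54.1,8.7,0,0.5,0,0],[-1,54.1,8.7,0,0.5,0,0],[-1,54.1,8.7,0,0.5,0,0]],
])

```text
clock: 19.2
eef_pos: [504.0, 84.5, 219.0]
tcp_rot: [3.141, 0.004, 1.569]
contact_force: [0.7, -0.2, -1.3]
opening: 0.358
```

```bash
python3 -c "
from h import *
go(529.5,226.5,170,90)"
```

```text
t 19.2 pos [504.   84.5 219. ] rot [179.9   0.3  89.9] open 0.36 F [ 0.7 -0.2 -1.3]
-> cm [14.23  2.51  4.84] deg [ 0.1  0.3 -0.1]
```

Emit:
apply_moves([
  [[-1,14.2,2.6,0,0,0,0],[-1,14.2,2.6,0,0,0,0],[-1,14.2,2.6,0,0,0,0],[-1,14.2,2.6,0,0,0,0],[-1,14.2,2.6,4,0,0,0],[-1,14.2,2.6,4,0,0,0]],
])

```text
clock: 19.8
eef_pos: [527.2, 225.1, 174.7]
tcp_rot: [-3.136, 0.008, 1.569]
contact_force: [-0.8, -0.8, -2.8]
opening: 0.348
```

```bash
python3 -c "
from h import *
go(529.5,226.5,83,90)"
```

```text
t 19.8 pos [527.2 225.1 174.7] rot [-179.7    0.4   89.9] open 0.35 F [-0.8 -0.8 -2.8]
-> cm [0.21 0.29 9.17] deg [-0.3  0.4 -0.1]
```

Emit:
apply_moves([
  [[-1,0.2,0.3,4,0,0.4,0],[-1,0.2,0.3,7,0,0.4,0],[-1,0.2,0.3,8.6,0,0.4,0],[-1,0.2,0.3,8.6,0,0.4,0]],
])

```text
clock: 20.2
eef_pos: [528.2, 225.1, 87.4]
tcp_rot: [-3.132, 0.002, 1.568]
contact_force: [0.5, 0.1, -0.6]
opening: 0.356
```

```bash
python3 -c "
from h import *
go(529.5,226.5,83,90)
S=r.grab_frame('side')
b=cv2.resize(S['pixels'][80:200,140:300],(640,480),interpolation=2)
cv2.imwrite('pics/c13.png',b[:,:,::-1])"
```

```text
t 20.2 pos [528.2 225.1  87.4] rot [-1.794e+02  1.000e-01  8.990e+01] open 0.36 F [ 0.5  0.1 -0.6]
-> cm [0.14 0.13 0.44] deg [-0.6  0.1 -0.1]
```

View pics/c13.png

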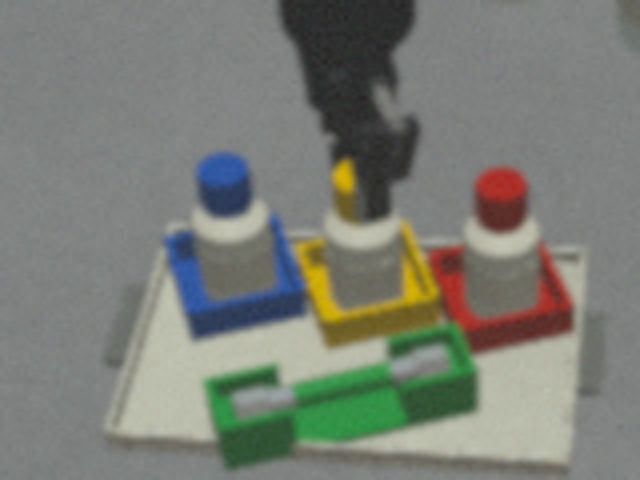

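Yellow is inside its bay. I'll set it down, release and rise.

Emit:
apply_moves([
  [[-1,0.1,0.2,0.5,-0.6,0,0],[-1,0.1,0.2,0.5,-0.6,0,0],[-1,0.1,0.2,0.5,-0.6,0,0],[0.4,0.1,0.2,0.4,-0.6,0,0],[0.4,0.1,0.2,0.4,-0.6,0,0],[0.4,0.1,0.2,0.4,-0.6,0,0],[0.4,0.1,0.2,-2,-0.6,0,0],[0.4,0.1,0.2,-8,-0.6,0,0]],
])

```text
clock: 21.05
eef_pos: [529.3, 225.6, 156.3]
tcp_rot: [-3.138, 0.004, 1.569]
contact_force: [1.3, 1.2, 0.3]
opening: 0.697
```

Emit:
apply_moves([
  [[0.4,0,0,-5,0,0,0],[0.4,0,0,-10,0,0,0],[0.4,-30,0,-10,0,0,0],[0.4,-30,0,-10,0,0,0],[0.4,-30,0,-10,0,0,0],[0.4,-30,0,-10,0,0,0],[0.4,-30,0,-10,0,0,0],[0.4,-30,0,-10,0,0,0]],
])

```text
clock: 21.85
eef_pos: [528.7, -75.8, 257.9]
tcp_rot: [-3.138, 0.004, 1.569]
contact_force: [0.4, -0.6, 0.3]
opening: 0.701
```

Run:
```python
from h import *
T=r.grab_frame("top");S=r.grab_frame("side"); go(500,0,250,90)
for n,f in(("T",T),("S",S)):
    for c in HUE:
        for b in blobs(f,c): print(n,c,b[:3])
a=cv2.resize(T['pixels'][155:295,140:300],(400,350),interpolation=2);b=cv2.resize(S['pixels'][80:400,140:500],(400,355),interpolation=2)
cv2.imwrite('pics/c14.png',np.hstack([a,b[:350]])[:,:,::-1])
```

```text
t 21.95 pos [528.8 -79.1 257.9] rot [-179.8    0.4   89.6] open 0.7 F [-0.3  0.9 -0.6]
-> cm [ 7.9  -2.93  0.75] deg [-0.2  0.4 -0.4]
T red ([205.2, 189.2], 507, [190, 174, 31, 31])
T yellow ([530.1, 123.8], 290, [525, 103, 14, 40])
T yellow ([188.0, 213.9], 551, [173, 199, 32, 31])
T green ([218.9, 233.8], 622, [206, 206, 26, 57])
T blue ([417.2, 203.9], 121, [411, 198, 13, 12])
T blue ([170.6, 239.5], 489, [156, 225, 32, 30])
S red ([264.9, 128.6], 140, [259, 122, 12, 15])
S red ([265.0, 155.6], 326, [247, 142, 36, 25])
S red ([395.6, 361.7], 33, [387, 358, 16, 7])
S yellow ([230.4, 127.0], 160, [224, 120, 13, 15])
S yellow ([231.7, 153.9], 421, [214, 138, 36, 28])
S green ([254.2, 168.9], 42, [251, 162, 7, 13])
S green ([223.1, 181.3], 439, [193, 172, 57, 18])
S blue ([195.1, 122.9], 87, [190, 119, 11, 10])
S blue ([196.6, 149.7], 175, [182, 135, 33, 24])
S blue ([401.1, 345.8], 322, [392, 336, 20, 22])
```

View pics/c14.png

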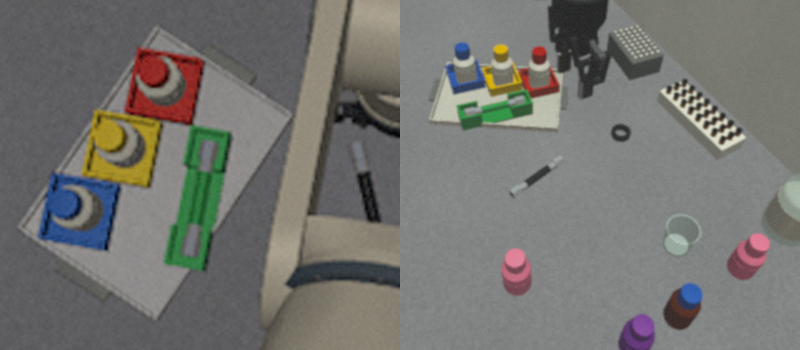

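Run:
```python
from h import *
S=r.grab_frame("side")
for n,u,b in(("red",(264.9,128.6),(600.5,181.5)),("yellow",(230.4,127),(528.7,226.5)),("blue",(195.1,122.9),(455.5,272))):
    print(n,(onz(S,u,98)[:2]-b).round(1))
r.sign_off()
```

```text
red [0.9 0.1]
yellow [ 0.4 -2. ]
blue [2.9 5.2]
the job is handed in; nothing more can be done
```

The run caddy is packed and the job is handed in, at about 22 s on the robot's clock against the 112 s limit. Sign-off gives no verdict.

- **Column:** the green-sleeved column lies on both cradle seats, inside the cheeks and end walls in both camera views. I did not measure its final offsets or height as numbers.
- **Bottles:** each white bottle stands upright in the bay of its cap's colour. The last side-view check, against a 15 mm limit, put red within 1 mm of its bay centre, yellow within 2 mm and blue within 6 mm. Blue's figure is the roughest because less of its cap showed in the colour mask.
- **Left alone:** the brown bottle's cap was at the same pixels as at the start. The black column was judged by eye in the last picture and had not visibly moved. The purple and pink look-alikes looked untouched.
- **Gripper:** it was open and clear of everything at hand-in, with no high forces seen.
- **Disagreement:** in the pictures the cradle and bays are turned about 23° from the tray's long edge, which the description does not suggest. I laid the column along the cradle as seen, at a yaw of about -9°.

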